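Knife-edge check of centrifuge rotors

TASK

Check the two centrifuge rotors on the balance rail, the one nearest the open gap first: push each along the rail, without lifting it, from the blue shelves to the middle of the gap, where only the knife edge carries it, then draw the gripper clear and let it settle for about a second. If it stays level, push it on along the rail, again without lifting, until it is fully on the green shelves; if it tips, lift it out and lay it (do not drop it) upright and flat in the red tray. Put the first rotor away before you move the second onto the edge, and leave the bottle, the jar and the spatula where they are.

Things in the scene. Friction and masses are not known exactly. Their poses are not given: they have to be found in the camera images.
- fixture: fixed balance fixture, dark steel base plate 220 (x) x 470 (y) x 10 mm. Origin at table height under the gap's middle, on the rail's line. Steel knife-edge rail 4 mm wide, round top 57 mm above the table, runs along y from -195 to +245 mm and ends at -194 mm in a black stop. The rail always carries the rotors; they slide with light friction and stop with the pusher
- gap (a point): middle of the open gap, on the rail's top edge; same axes as the fixture. Gap: fixture y -60 to +60 mm, no shelves. There a balanced rotor stays level (its centre 64 mm above the table); an off-centre one tips some 14 degrees about the rail, one end block down on the base plate, and stays on the rail
- blue_shelves (a point): point on the rail's line, at shelf-top height (30 mm), between the two blue incoming shelves: fixture y +60 to +250 mm, 55 to 100 mm either side of the rail, tops 2 mm under a level rotor's end blocks
- green_shelves (a point): point on the rail's line, at shelf-top height (30 mm), between the two green shelves for passed rotors: fixture y -195 to -75 mm with lead-in slopes from -60 mm, 55 to 100 mm either side of the rail, tops 2 mm under a level rotor's end blocks
- rotor_1_mid (a point): two-arm centrifuge rotor 180x44x64 mm, 0.3 kg (both look alike). Point: its centre, 32 mm above its underside; x along arms, y along V slot under hub. Orange hub 34 (x) x 44 (y) mm, from 2 to 32 mm above the point: push or grasp on its y faces. Arms 30 mm wide, top 2 mm above the point; end blocks 36 mm wide in y, 58 to 90 mm out. Slot pivots on the rail 9 mm below the point
- rotor_2_mid (a point): two-arm centrifuge rotor 180x44x64 mm, 0.3 kg (both look alike). Point: its centre, 32 mm above its underside; x along arms, y along V slot under hub. Orange hub 34 (x) x 44 (y) mm, from 2 to 32 mm above the point: push or grasp on its y faces. Arms 30 mm wide, top 2 mm above the point; end blocks 36 mm wide in y, 58 to 90 mm out. Slot pivots on the rail 9 mm below the point
- reject_tray: red open tray, fixed, 230 (x) x 130 (y) x 30 mm high outside, walls and floor about 4 mm; origin at the centre of its underside; long side along its own x, as a rotor is to lie in it
- squeeze_bottle: bystander: white squeeze bottle with red cap, 60 mm across, 150 mm high; origin at the centre of its underside
- resin_jar: bystander: amber jar with white cap, 70 mm across, 75 mm high; origin at the centre of its underside
- spatula: bystander: hand spatula 190 mm long lying on the table; origin at the middle of its underside
There are look-alikes about, which are no part of the job. Leave any purple look-alike of the part that bears rotor_1_mid alone.

How it is judged:
On the way, in this order (a step that is already met when the one before it is completed fails the run):
1. one rotor stands untouched and at rest on the knife edge in the gap, level or tipped (((x of rotor_1_mid in the frame of fixture between -0.02 and 0.02 m and y of rotor_1_mid in the frame of fixture between -0.042 and 0.042 m and z of rotor_1_mid in the frame of fixture between 0.05 and 0.075 m and angle between rotor_1_mid's own z axis and vertical above 0.15 rad and contact force between rotor_1 and the fingers below 0.05 N and linear speed of rotor_1 below 0.02 m/s and angular speed of rotor_1 below 0.3 rad/s) or (x of rotor_2_mid in the frame of fixture between -0.02 and 0.02 m and y of rotor_2_mid in the frame of fixture between -0.042 and 0.042 m and z of rotor_2_mid in the frame of fixture between 0.05 and 0.075 m and angle between rotor_2_mid's own z axis and vertical below 0.1 rad and contact force between rotor_2 and the fingers below 0.05 N and linear speed of rotor_2 below 0.02 m/s and angular speed of rotor_2 below 0.3 rad/s))), for 0.3 s.
2. with the first rotor put away (tipped: in the red tray, level: on the green shelves), the other stands untouched and at rest on the knife edge in the gap ((((x of rotor_1_mid in the frame of fixture between -0.02 and 0.02 m and y of rotor_1_mid in the frame of fixture between -0.042 and 0.042 m and z of rotor_1_mid in the frame of fixture between 0.05 and 0.075 m and angle between rotor_1_mid's own z axis and vertical above 0.15 rad and contact force between rotor_1 and the fingers below 0.05 N and linear speed of rotor_1 below 0.02 m/s and angular speed of rotor_1 below 0.3 rad/s) and (x of rotor_2_mid in the frame of fixture between -0.01 and 0.01 m and y of rotor_2_mid in the frame of fixture between -0.19 and -0.085 m and z of rotor_2_mid in the frame of fixture between 0.055 and 0.07 m and angle between rotor_2_mid's own z axis and vertical below 0.08 rad)) or ((x of rotor_2_mid in the frame of fixture between -0.02 and 0.02 m and y of rotor_2_mid in the frame of fixture between -0.042 and 0.042 m and z of rotor_2_mid in the frame of fixture between 0.05 and 0.075 m and angle between rotor_2_mid's own z axis and vertical below 0.1 rad and contact force between rotor_2 and the fingers below 0.05 N and linear speed of rotor_2 below 0.02 m/s and angular speed of rotor_2 below 0.3 rad/s) and (x of rotor_1_mid in the frame of reject_tray between -0.06 and 0.06 m and y of rotor_1_mid in the frame of reject_tray between -0.05 and 0.05 m and z of rotor_1_mid in the frame of reject_tray between 0.02 and 0.05 m and angle between rotor_1_mid's own z axis and vertical below 0.15 rad)))), for 0.3 s.
At the end, for the whole second after the job is handed in: balanced rotor on the rail, fully on the green shelves (centre 85 to 190 mm past the gap's middle), level within 0.08 rad; off-centre rotor in the red tray, upright within 0.15 rad, centre within 60 mm along and 50 mm across of the tray's; both released and at rest (x of rotor_2_mid in the frame of fixture between -0.01 and 0.01 m and y of rotor_2_mid in the frame of fixture between -0.19 and -0.085 m and z of rotor_2_mid in the frame of fixture between 0.055 and 0.07 m and angle between rotor_2_mid's own z axis and vertical below 0.08 rad and x of rotor_1_mid in the frame of reject_tray between -0.06 and 0.06 m and y of rotor_1_mid in the frame of reject_tray between -0.05 and 0.05 m and z of rotor_1_mid in the frame of reject_tray between 0.02 and 0.05 m and angle between rotor_1_mid's own z axis and vertical below 0.15 rad and contact force between each of rotor_1, rotor_2 and the fingers below 0.05 N and linear speed of each of rotor_1, rotor_2 below 0.02 m/s and angular speed of each of rotor_1, rotor_2 below 0.3 rad/s); the robot touches nothing.
It fails at once if the balanced rotor lifted off the rail by more than 15 mm (z of rotor_2_mid in the frame of fixture above 0.08 m).
It fails at once if the off-centre rotor lifted from the blue shelves by more than 15 mm (z of rotor_1_mid in the frame of fixture above 0.08 m and y of rotor_1_mid in the frame of fixture between 0.06 and 0.3 m and x of rotor_1_mid in the frame of fixture between -0.15 and 0.15 m).
It fails at once if a rotor dropped (falls freely faster than 0.7 m/s) ((linear speed of rotor_1 above 0.7 m/s and contact force between rotor_1 and the fingers below 0.05 N) or (linear speed of rotor_2 above 0.7 m/s and contact force between rotor_2 and the fingers below 0.05 N)).
It fails at once if the bottle, the jar or the spatula moved more than 40 mm (distance of any of squeeze_bottle, resin_jar, spatula from where it was at the start of the episode above 0.04 m).
It also fails if it takes over 72 s, if anything falls off the work surface, if the arm or the gripper's body presses on something with over 40 N, if the wrist force passes 120 N, or if a joint passes its speed limit or range.

ROBOT

A 6-joint arm with a two-finger parallel gripper is mounted at the origin on the work surface. World frame = base frame: x ahead of the robot, y to its left, z up, the work surface at z = 0. Lengths are in m, angles in rad, forces in N, time in s.
With the tool pointing down it reaches from about 0.3 to 0.75 m from the base axis. Payload 8.5 kg.
Tool frame: the origin (TCP) lies between the finger pads; the fingertips stand finger_overhang ahead of it and the grasp point (between the pads) lies 11 mm behind it (finger_overhang is the distance from the TCP to the fingertips, in m); z points along the fingers, y is the line along which they close (so a half turn about z gives the same grasp; the last joint's range is limited). The gripper opens to 85 mm and grips with 20 to 120 N. Pads are 22 mm wide; open, the fingers measure 114 mm over their backs; the gripper's body (76 mm by 85 mm) begins 54 mm behind the grasp point. The pads swing forward as they close: fully open they stand 13 mm farther back than shut.
Start: joints at [-1.508, 0.381, 1.297, -0, 1.464, -0.215], TCP at [0.151, -0.529, 0.239] pointing down, gripper open.
Joint ranges: [-3.11, 3.11], [-0.89, 2.33], [0.22, 2.48], [-1.42, 4.56], [0.17, 2.85], [-2.88, 2.88]. Speed limits (rad/s): [2.39, 2.39, 3.14, 3.14, 3.14, 3.14].

INTERFACE

Orientations are given as a 3x3 rotation matrix whose columns are the frame's x, y, z axes.
In Python, from plant import * gives the robot as it stands.
- The arm moves only by the tool apply_moves, never from a script. Its argument "targets" is a list that holds one entry, the list of rows, each a list of 7 numbers: the shift along the tool's x, y, z in mm, then the turn, a rotation vector about the tool's x, y, z in degrees, then the gripper command: -1 is fully open, 1 is shut, values between are in proportion. A call has 1 to 10 rows; each row is the pose to reach, as a shift and turn from the pose commanded when the call began, along the tool's axes at that moment; what a row does not reach only later rows make up. A row lasts 1/8 s, in which the tool goes at most 62.5 mm and 10.7 degrees, less where a joint would pass 70% of its speed; a pose out of reach is approached as far as the arm can. A call with a gripper value outside its range is refused whole. The fingers move at their own pace and stop on an object; "force" is the grip in N (left out, the last holds). Time passes only in rows, so rows that repeat a pose let the fingers close. It gives the time, the measured TCP pose, the force, the opening and the grip force at its end, in the units of the state.
- get_obs(): the state, without advancing time (a new reading comes with each control period).
- get_image(name): name is "scene" or "side" or "wrist"; returns the picture (400x640x3 uint8, red, green, blue); there is no depth.
- calibration(name): a dict with "fov_y" (degrees; the focal length in pixels is half the picture's height over the tangent of half this angle, whatever the lens; pixels are square), "cx", "cy" (the principal point, pixels), "k1" (the pictures are not rectified: a ray, as slopes to the right and down, at radius r is drawn at 1 + k1 r^2 times it, then the intrinsics apply), "R" (3x3) and "t" (3): a world point X has camera coordinates R X + t. Camera axes: x right, y down, z forward; pixel columns grow to the right and rows downward; lengths in m; the calibration is good to about 2 mm. A picture is of the moment at which its call begins: read the wrist's pose just before it. calibration takes no time and is no camera call; for the wrist camera it gives the pose at the moment of the call.
- sign_off(): hands the job in; it is judged then, once.
Trained networks look in the newest picture that a camera, given by its name, has taken for a name from the list of things; names that differ only in an ending like _2 or _b are one class to them, and where a whole thing is asked for, a point or a joint stands for the part that bears it (a point fixed in the world has none). Each returns a list of dicts, best first, with "score" (0 to 1); they miss things now and then, are a little off and sometimes report something else, mostly with a low value. They report only what shows in the picture. A call takes as long as a camera call. They do not tell look-alikes from the thing itself.
- boxes_of(camera, target): "uv" ([column, row] in pixels, amid what is visible of it).
- masks_of(camera, target): "region" (400x640 bool, what is visible of it) and "uv" ([column, row] in pixels, amid what is visible of it).
The state is a dict: "time_s": time; "q": joint angles; "qd": joint speeds; "joint_torque": joint torques, N m; "ee_pos": TCP position; "eef_rot": TCP orientation; "force": force on the tool from outside, world axes, zero at the start; "ft_torque": the same for the moment, N m; "grip_width": finger opening in m; "finger_force": force on a finger pad.
Only numpy, scipy, OpenCV 4.12 (cv2) and the standard library are available. Lean on these libraries where they do the work, as an engineer would, in place of code of your own. Each camera call takes 0.05 s, during which the arm holds its last target. There are 200 camera calls.

## Working session

There is one attempt and no reset: what is moved stays moved. The work goes in short steps, Python scripts to look and compute and a tool call to move; the robot and the scene stay as the last step left them, time stands still between calls to the robot, and variables do not carry over. Pictures are saved under pics/ and viewed, at most 10 in all, crops included, and the job is handed in when it is done.

Besides the shell and the picture viewer there is one more tool, called as name(argument=value, ...) on one line, values as JSON. apply_moves: Moves the arm, as the interface text tells. Its arguments: {"type":"object","properties":{"targets":{"type":"array","items":{"type":"array","items":{"type":"array","items":{"type":"number"}}}},"force":{"type":"number"}},"required":["targets"]}

```bash
mkdir -p pics; ls; cat > h.py <<'E'
from plant import *
import numpy as np, cv2
def K(c):
    f=200/np.tan(np.radians(c['fov_y'])/2); return f
def ray(c,uv):
    f=K(c); d=np.array([(uv[0]-c['cx'])/f,(uv[1]-c['cy'])/f]); p=d.copy()
    for _ in range(30): p=d/(1+c['k1']*(p@p))
    R=np.array(c['R']);t=np.array(c['t'])
    v=R.T@np.r_[p,1]; return -R.T@t, v/np.linalg.norm(v)
def proj(c,X):
    x=np.array(c['R'])@np.array(X)+np.array(c['t']); p=x[:2]/x[2]; p=p*(1+c['k1']*(p@p)); return p*K(c)+[c['cx'],c['cy']]
def atz(c,uv,z):
    o,v=ray(c,uv); return o+v*(z-o[2])/v[2]
def tri(rs):
    A=sum(np.eye(3)-np.outer(v,v) for o,v in rs); b=sum((np.eye(3)-np.outer(v,v))@o for o,v in rs); return np.linalg.solve(A,b)
def shot(n,fn=None):
    im=np.array(get_image(n))
    if fn: cv2.imwrite('pics/'+fn,im[:,:,::-1])
    return im
E
cat > a.py <<'E'
from h import *
o=get_obs(); print(o['ee_pos'],o['eef_rot'],o.get('finger_overhang'),o['grip_width'],o['time_s'])
print([k for k in o])
a=shot('scene','s1.png');
for n in ['rotor_1_mid','reject_tray','fixture','squeeze_bottle','resin_jar','spatula']:
    for m in masks_of('scene',n): 
        ys,xs=np.nonzero(m['region']); print('scene',n,round(m['score'],2),m['uv'],xs.min(),xs.max(),ys.min(),ys.max())
b=shot('side','s2.png')
for n in ['rotor_1_mid','reject_tray','fixture']:
    for m in masks_of('side',n): 
        ys,xs=np.nonzero(m['region']); print('side',n,round(m['score'],2),m['uv'],xs.min(),xs.max(),ys.min(),ys.max())
cs,cd=calibration('scene'),calibration('side')
for c in (cs,cd): print(c['fov_y'],-np.array(c['R']).T@np.array(c['t']),np.array(c['R'])[2])
E
python3 a.py; python3 -c "
import plant;print(getattr(plant,'finger_overhang',None))"
```

```text
pics
[ 0.15080168 -0.52861469  0.23872165] [[ 9.61669801e-01  2.74210109e-01 -1.01464610e-04]
 [ 2.74209951e-01 -9.61668698e-01  1.48913065e-03]
 [ 3.10759337e-04 -1.45987458e-03 -9.99998886e-01]] None 0.08516734757137448 0.0
['time_s', 'q', 'qd', 'joint_torque', 'ee_pos', 'eef_rot', 'force', 'ft_torque', 'finger_force', 'grip_width']
scene rotor_1_mid 0.77 [299.2, 102.1] 275 328 89 116
scene rotor_1_mid 0.73 [338.9, 155.1] 313 370 141 172
scene reject_tray 0.79 [227.9, 281.2] 175 278 244 321
scene reject_tray 0.51 [410.2, 207.8] 397 423 185 226
scene fixture 0.55 [326.7, 197.6] 265 389 129 260
scene squeeze_bottle 0.97 [410.6, 208.5] 397 423 184 226
scene squeeze_bottle 0.62 [323.0, 195.7] 264 390 130 260
scene resin_jar 0.77 [380.5, 245.4] 366 394 227 260
scene spatula 0.93 [301.2, 307.0] 279 322 278 350
side rotor_1_mid 0.9 [276.9, 177.1] 266 297 166 191
side rotor_1_mid 0.72 [178.8, 208.8] 170 189 186 229
side rotor_1_mid 0.62 [397.5, 291.0] 370 432 256 344
side reject_tray 0.73 [397.3, 290.1] 369 433 255 345
side fixture 0.72 [325.0, 209.2] 256 380 162 251
side fixture 0.71 [346.7, 153.3] 338 357 129 173
side fixture 0.71 [373.5, 182.0] 363 386 166 197
51.78175394227902 [ 0.9302045  -0.59159445  1.01082209] [-0.32417195  0.45686777 -0.82836247]
42.656959769534346 [-0.14866701 -0.79963185  1.10604499] [ 0.47971779  0.52096348 -0.70602259]
0.008
```

View pics/s1.png

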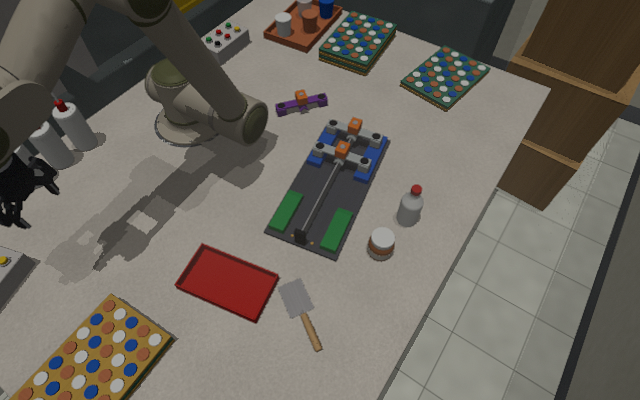

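View pics/s2.png

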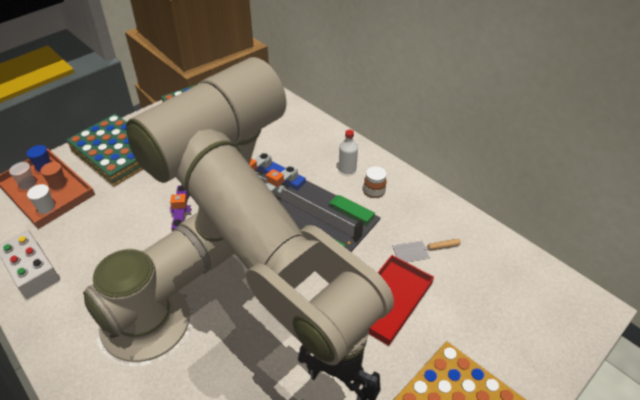

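The purple look-alike is at (300,102) in the scene view. The orange-hubbed grey rotors are at (342,150), nearest the gap, and (355,126). The fixture is at (326,197), the tray at (228,281), and the bystanders are at (410,207), (381,243) and (300,310).

```bash
cat > b.py <<'E'
from h import *
cs=calibration('scene')
P={'plateL':((265,232),.01),'plateB':((338,258),.01),'plateR':((391,137),.01),'stop':((301,232),.05),'hub1':((342,148),.09),'hub2':((355,124),.09),
'trayL':((176,280),.03),'trayT':((204,244),.03),'trayR':((278,276),.03),'trayB':((257,320),.0),'bottle':((409,222),0),'jar':((381,255),0),'spat':((301,307),0),'purple':((300,104),.06)}
for k,(uv,z) in P.items(): print(k,atz(cs,uv,z).round(3))
w=calibration('wrist'); o=get_obs(); R=np.array(w['R']);t=np.array(w['t']);E=np.array(o['eef_rot'])
print('cam in tool',E.T@(-R.T@t-o['ee_pos']),E.T@R[2],E.T@R[0],w['fov_y'])
im=cv2.imread('pics/s1.png')[80:340,170:430]; cv2.imwrite('pics/c1.png',cv2.resize(im,(600,600),interpolation=cv2.INTER_CUBIC))
E
python3 b.py
```

```text
plateL [ 0.488 -0.202  0.01 ]
plateB [ 0.699 -0.153  0.01 ]
plateR [0.604 0.312 0.01 ]
stop [ 0.585 -0.163  0.05 ]
hub1 [0.532 0.119 0.09 ]
hub2 [0.513 0.224 0.09 ]
trayL [ 0.399 -0.448  0.03 ]
trayT [ 0.386 -0.332  0.03 ]
trayR [ 0.605 -0.292  0.03 ]
trayB [ 0.624 -0.405  0.   ]
bottle [0.802 0.062 0.   ]
jar [ 0.788 -0.075  0.   ]
spat [ 0.694 -0.316  0.   ]
purple [0.301 0.226 0.06 ]
cam in tool [ 0.06637663  0.00118144 -0.13531054] [-2.61918825e-01 -6.34990804e-04  9.65089698e-01] [-3.01501609e-04  9.99999789e-01  5.76134760e-04] 69.82578725138194
```

View pics/c1.png

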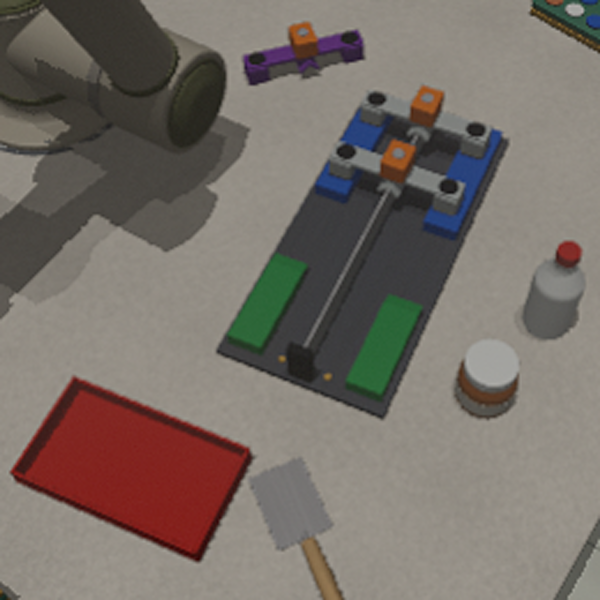

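apply_moves(targets=[[[50,-35,-10,0,0,0.5,-1],[100,-70,-20,0,0,1,-1],[150,-105,-30,0,0,2,-1],[200,-140,-45,0,0,3,-1],[250,-175,-60,0,0,4,-1],[300,-210,-70,0,0,4.5,-1],[350,-245,-80,0,0,4.5,-1],[400,-280,-90,0,0,4.5,-1],[450,-315,-90,0,0,4.5,-1],[450,-315,-90,0,0,4.5,-1]]])

```text
time_s: 1.8
ee_pos: [0.4986, -0.0995, 0.329]
eef_rot: [[0.979, 0.203, -0.0], [0.203, -0.979, 0.001], [0.0, -0.001, -1.0]]
force: [-0.7, -0.1, -1.0]
grip_width: 0.0853
finger_force: 0.0
```

```bash
cat > c.py <<'E'
from h import *
o=get_obs(); w=calibration('wrist'); a=shot('wrist','w1.png'); print(o['time_s'],o['ee_pos'],np.array(o['eef_rot']).round(3).tolist())
for n,z in [('rotor_1_mid',.08),('reject_tray',.01),('fixture',.01),('spatula',0),('resin_jar',.07),('squeeze_bottle',.1)]:
    for m in masks_of('wrist',n): 
        ys,xs=np.nonzero(m['region']); print(n,round(m['score'],2),m['uv'],xs.min(),xs.max(),ys.min(),ys.max(),atz(w,m['uv'],z).round(3))
hsv=cv2.cvtColor(a,cv2.COLOR_RGB2HSV)
for nm,lo,hi,z in [('orange',(5,150,120),(18,255,255),.096),('blue',(100,150,60),(125,255,255),.03),('green',(50,120,40),(85,255,255),.03),('red',(0,180,60),(4,255,255),.03)]:
    m=cv2.inRange(hsv,lo,hi); n,l,s,c=cv2.connectedComponentsWithStats(m)
    for i in range(1,n):
        if s[i,4]>150:
            r=cv2.minAreaRect(np.argwhere(l==i)[:,::-1].astype(np.float32)); b=cv2.boxPoints(r)
            print(nm,s[i].tolist(),b.round().tolist(),[atz(w,p,z)[:2].round(3).tolist() for p in b],atz(w,r[0],z).round(3))
E
python3 c.py
```

```text
1.8 [ 0.49864157 -0.09952131  0.32904282] [[0.979, 0.203, -0.0], [0.203, -0.979, 0.001], [0.0, -0.001, -1.0]]
rotor_1_mid 0.74 [74.9, 255.9] 34 137 207 291 [0.305 0.234 0.08 ]
rotor_1_mid 0.71 [165.6, 118.2] 134 191 48 184 [0.533 0.109 0.08 ]
reject_tray 0.96 [484.5, 196.5] 433 539 129 268 [ 0.509 -0.38   0.01 ]
reject_tray 0.72 [261.7, 115.1] 71 390 42 191 [ 0.561 -0.001  0.01 ]
fixture 0.67 [260.6, 114.5] 66 390 41 191 [0.562 0.001 0.01 ]
spatula 0.88 [482.3, 77.9] 437 553 7 123 [ 0.685 -0.319  0.   ]
orange [134, 105, 37, 27, 780] [[134.0, 105.0], [170.0, 105.0], [170.0, 131.0], [134.0, 131.0]] [[0.543, 0.141], [0.551, 0.097], [0.52, 0.094], [0.511, 0.14]] [0.531 0.118 0.096]
orange [54, 106, 36, 27, 703] [[54.0, 106.0], [89.0, 106.0], [89.0, 132.0], [54.0, 132.0]] [[0.522, 0.245], [0.531, 0.199], [0.498, 0.198], [0.489, 0.245]] [0.51  0.222 0.096]
orange [609, 243, 18, 17, 205] [[607.0, 253.0], [620.0, 240.0], [629.0, 249.0], [616.0, 262.0]] [[0.477, -0.538], [0.5, -0.548], [0.49, -0.569], [0.467, -0.559]] [ 0.484 -0.553  0.096]
orange [53, 251, 28, 27, 320] [[52.0, 264.0], [67.0
[... 1637 characters left out ...]
[283.0, 45.0], [380.0, 47.0], [380.0, 83.0]] [[0.613, -0.026], [0.659, -0.019], [0.685, -0.151], [0.639, -0.161]] [ 0.649 -0.089  0.03 ]
green [285, 158, 89, 31, 2647] [[285.0, 158.0], [373.0, 158.0], [373.0, 188.0], [285.0, 188.0]] [[0.507, -0.049], [0.534, -0.179], [0.489, -0.191], [0.461, -0.057]] [ 0.498 -0.119  0.03 ]
green [551, 230, 33, 74, 183] [[550.0, 302.0], [580.0, 229.0], [583.0, 230.0], [553.0, 303.0]] [[0.352, -0.556], [0.493, -0.548], [0.492, -0.555], [0.351, -0.563]] [ 0.425 -0.555  0.03 ]
red [434, 130, 105, 140, 10357] [[431.0, 267.0], [449.0, 121.0], [538.0, 132.0], [521.0, 278.0]] [[0.377, -0.322], [0.609, -0.275], [0.624, -0.414], [0.388, -0.483]] [ 0.507 -0.37   0.03 ]
```

View pics/w1.png

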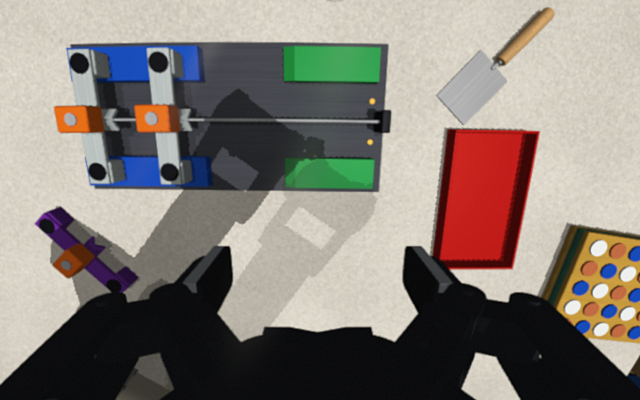

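Wrist view: the rotor hubs are at (152,118), nearest the gap, and (71,119). The purple look-alike at (66,260) stands off the fixture and I leave it alone. The tray is at (485,197) and the rail's stop at (384,120).

```bash
cat > d.py <<'E'
from h import *
cs=calibration('scene');w=calibration('wrist')
def hubs(fn):
    hsv=cv2.cvtColor(cv2.imread(fn),cv2.COLOR_BGR2HSV); m=cv2.inRange(hsv,(5,150,100),(18,255,255)); n,l,s,c=cv2.connectedComponentsWithStats(m); return [(c[i].round(1).tolist(),s[i,4]) for i in range(1,n) if s[i,4]>100]
print(hubs('pics/s1.png'))
# stud (light spot on hub top) at same physical point in both views
for a,b in [((341.5,149.5),(151.5,118.5)),((355,125),(71,119))]:
    r=[ray(cs,a),ray(w,b)]; print('tri',tri(r).round(4))
O=atz(w,(377,120.5),.057); print('rail end',O.round(4),'origin est',(O+.194*np.array([-.196,.981,0])).round(4))
for p in [(447,129),(538,132),(513,269),(433,268)]: print('tray rim',atz(w,p,.03).round(3))
E
python3 d.py
```

```text
[([306.0, 25.6], np.int32(762)), ([342.2, 147.1], np.int32(107)), ([106.7, 327.3], np.int32(114)), ([142.2, 330.7], np.int32(113)), ([68.8, 347.0], np.int32(126)), ([105.4, 350.5], np.int32(133)), ([142.1, 354.0], np.int32(132)), ([66.4, 371.9], np.int32(156)), ([103.9, 375.5], np.int32(142)), ([24.5, 393.6], np.int32(142))]
tri [0.5283 0.125  0.0757]
tri [0.5076 0.2357 0.0741]
rail end [ 0.5841 -0.1708  0.057 ] origin est [0.5461 0.0195 0.057 ]
tray rim [ 0.595 -0.281  0.03 ]
tray rim [ 0.62 -0.42  0.03]
tray rim [ 0.396 -0.467  0.03 ]
tray rim [ 0.372 -0.329  0.03 ]
```

apply_moves(targets=[[[15,-41,20,0,0,0.3,-0.4],[30,-82,50,0,0,0.3,-0.4],[45,-124,85,0,0,0.3,-0.4],[60,-165,120,0,0,0.3,-0.4],[76,-206,160,0,0,0.3,-0.4],[76,-206,170,0,0,0.3,-0.4],[76,-206,170,0,0,0.3,-0.4]]])

```text
time_s: 3.02
ee_pos: [0.5309, 0.1135, 0.1592]
eef_rot: [[0.981, 0.192, -0.001], [0.192, -0.981, -0.0], [-0.001, 0.0, -1.0]]
force: [-0.3, 0.5, 1.0]
grip_width: 0.0599
finger_force: 0.0
```

```bash
cat > e.py <<'E'
from h import *
import sys
def orange(a,w,z=.096):
    hsv=cv2.cvtColor(a,cv2.COLOR_RGB2HSV); m=cv2.inRange(hsv,(5,150,100),(18,255,255)); n,l,s,c=cv2.connectedComponentsWithStats(m)
    for i in range(1,n):
        if s[i,4]>300:
            x,y,ww,hh=s[i,:4]; print(s[i].tolist(),[atz(w,p,z)[:2].round(4).tolist() for p in ((x,y),(x+ww,y),(x,y+hh),(x+ww,y+hh))])
o=get_obs(); w=calibration('wrist'); a=shot('wrist',sys.argv[1]); print(o['time_s'],o['ee_pos'],np.array(o['eef_rot']).round(3).tolist(),o['grip_width'],o['force'])
orange(a,w)
T=np.array(o['ee_pos']); E=np.array(o['eef_rot'])
print('tool pt proj', proj(w,T+E@[0,0,.0]))
E
python3 e.py w2.png
```

```text
3.025 [0.53093396 0.11350184 0.15923191] [[0.981, 0.192, -0.001], [0.192, -0.981, -0.0], [-0.001, 0.0, -1.0]] 0.059942015306390935 [-0.3406535   0.46278755  0.98519434]
[135, 189, 74, 50, 2844] [[0.5281, 0.2456], [0.5384, 0.1925], [0.4889, 0.2447], [0.5001, 0.189]]
[280, 188, 59, 51, 2454] [[0.5488, 0.1429], [0.5568, 0.1018], [0.5105, 0.1367], [0.5189, 0.0936]]
[141, 375, 30, 25, 372] [[0.3572, 0.2383], [0.3634, 0.2115], [0.3269, 0.2383], [0.3336, 0.2105]]
tool pt proj [315.23020387 257.98231361]
```

View pics/w2.png

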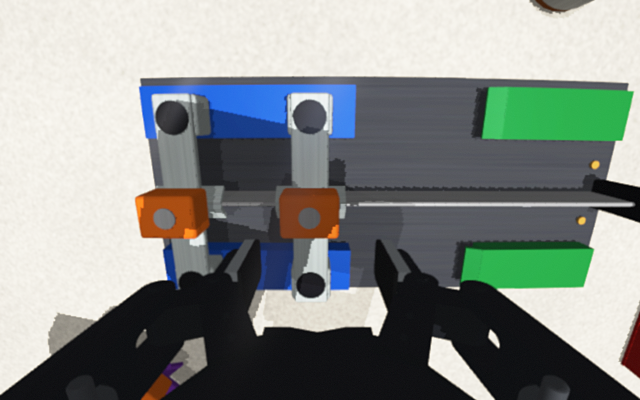

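Wrist view: hub 1's stud is at (309,218) and hub 2's at (164,217). The blue shelf ends at column 355 and the green begins around 485.

```bash
cat > f.py <<'E'
from h import *
w=calibration('wrist'); o=get_obs(); E2=np.array(o['eef_rot']); T2=np.array(o['ee_pos'])
R=np.array(w['R']);C=-R.T@np.array(w['t'])
E1=np.array([[0.979,0.203,0],[0.203,-0.979,0.001],[0,-0.001,-1.0]]);T1=np.array([.49864,-.09952,.32904])
R1=R@E2@E1.T; C1=T1+E1@E2.T@(C-T2); w1=dict(w);w1['R']=R1;w1['t']=-R1@C1
for a,b in [((151.5,118.5),(309,218)),((71,119),(164,217))]:
    print('stud',tri([ray(w1,a),ray(w,b)]).round(4), atz(w,b,.097).round(4))
print('blue end', [atz(w,p,.03).round(4).tolist() for p in ((355,86),(355,136),(350,252),(349,290))])
print('green start z=.02', [atz(w,p,.02).round(4).tolist() for p in ((476,140),(485,88),(463,286),(468,250))])
print('green ends', [atz(w,p,.03).round(4).tolist() for p in ((633,92),(629,139),(592,249),(583,287))])
print('rail',[atz(w,p,.057).round(4).tolist() for p in ((360,198),(500,201),(633,206))])
E
python3 f.py
```

```text
stud [0.5306 0.1184 0.0959] [0.5314 0.1183 0.097 ]
stud [0.5094 0.2256 0.0922] [0.5116 0.2232 0.097 ]
blue end [[0.6355, 0.099, 0.03], [0.5939, 0.0896, 0.03], [0.4818, 0.0689, 0.03], [0.4391, 0.0602, 0.03]]
green start z=.02 [[0.613, -0.026, 0.02], [0.6594, -0.0192, 0.02], [0.461, -0.0643, 0.02], [0.503, -0.0554, 0.02]]
green ends [[0.6844, -0.1527, 0.03], [0.6442, -0.1678, 0.03], [0.5317, -0.1802, 0.03], [0.488, -0.1907, 0.03]]
rail [[0.5443, 0.0773, 0.057], [0.5652, -0.044, 0.057], [0.5851, -0.1702, 0.057]]
```

apply_moves(targets=[[[0,-5,30,0,0,0,-0.4],[0,-5,60,0,0,0,-0.4],[0,-5,84,0,0,0,-0.4],[0,-5,84,0,0,0,-0.4]]])

```text
time_s: 3.58
ee_pos: [0.53, 0.1181, 0.0754]
eef_rot: [[0.982, 0.191, -0.001], [0.191, -0.982, -0.0], [-0.001, -0.0, -1.0]]
force: [0.1, 0.5, 0.6]
grip_width: 0.0597
finger_force: 0.0
```

apply_moves(targets=[[[0,8,0,0,0,0,-0.4],[0,18,0,0,0,0,-0.4],[0,30,0,0,0,0,-0.4],[0,42,0,0,0,0,-0.4],[0,54,0,0,0,0,-0.4],[0,64,0,0,0,0,-0.4],[0,74,0,0,0,0,-0.4],[0,84,0,0,0,0,-0.4],[0,90,0,0,0,0,-0.4],[0,90,0,0,0,0,-0.4]]])

```text
time_s: 4.82
ee_pos: [0.5481, 0.0303, 0.0766]
eef_rot: [[0.981, 0.192, 0.003], [0.192, -0.981, 0.0], [0.003, 0.0, -1.0]]
force: [0.4, 1.7, 0.7]
grip_width: 0.0599
finger_force: 0.8
```

```bash
python3 e.py w3.png
```

```text
4.825 [0.5480567  0.03028723 0.07660775] [[0.981, 0.192, 0.003], [0.192, -0.981, 0.0], [0.003, 0.0, -1.0]] 0.059865744589552745 [0.44607572 1.74538944 0.6712285 ]
[0, 223, 17, 60, 618] [[0.5457, 0.1745], [0.5474, 0.1662], [0.5138, 0.1783], [0.5158, 0.1693]]
[252, 222, 97, 84, 6717] [[0.5687, 0.0617], [0.5767, 0.021], [0.5275, 0.0563], [0.5362, 0.0118]]
tool pt proj [315.21313624 258.0013658 ]
```

View pics/w3.png

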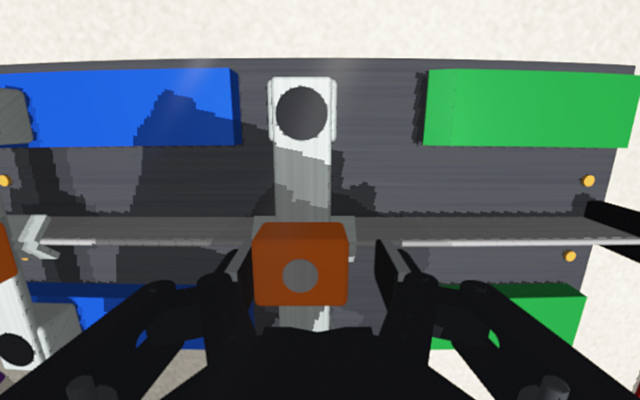

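The rotor is wholly in the gap, with its hub at (300,265), about 19 mm short of the middle. Next I push on, back off, rise and wait.

apply_moves(targets=[[[0,7,0,0,0,0,-0.4],[0,14,0,0,0,0,-0.4],[0,18,0,0,0,0,-0.4],[0,18,0,0,0,0,-0.4],[0,10,0,0,0,0,-0.4],[0,10,0,0,0,0,-0.4],[0,10,-40,0,0,0,-0.4],[0,10,-85,0,0,0,-0.4],[0,10,-85,0,0,0,-0.4],[0,10,-85,0,0,0,-0.4]]])

```text
time_s: 6.12
ee_pos: [0.5487, 0.0213, 0.1596]
eef_rot: [[0.981, 0.193, -0.001], [0.193, -0.981, 0.0], [-0.001, -0.0, -1.0]]
force: [0.0, -0.8, -0.4]
grip_width: 0.06
finger_force: 0.0
```

apply_moves(targets=[[[0,0,0,0,0,0,-0.4],[0,0,0,0,0,0,-0.4],[0,0,0,0,0,0,-0.4],[0,0,0,0,0,0,-0.4],[0,0,0,0,0,0,-0.4],[0,0,0,0,0,0,-0.4],[0,0,0,0,0,0,-0.4]]])

```text
time_s: 7.0
ee_pos: [0.5492, 0.0212, 0.1604]
eef_rot: [[0.981, 0.193, 0.0], [0.193, -0.981, -0.0], [0.0, 0.0, -1.0]]
force: [-0.2, -0.4, -0.6]
grip_width: 0.0598
finger_force: 0.0
```

```bash
python3 e.py w4.png
```

```text
7.0 [0.54922917 0.02117457 0.16035117] [[0.981, 0.193, 0.0], [0.193, -0.981, -0.0], [0.0, 0.0, -1.0]] 0.059783530942698566 [-0.21463006 -0.4052493  -0.62918522]
[290, 182, 59, 46, 2218] [[0.5725, 0.0444], [0.5806, 0.0034], [0.5384, 0.0386], [0.5468, -0.0043]]
[17, 189, 85, 48, 3110] [[0.5286, 0.2444], [0.5413, 0.1785], [0.4887, 0.248], [0.503, 0.1787]]
tool pt proj [315.22349597 258.00074355]
```

View pics/w4.png

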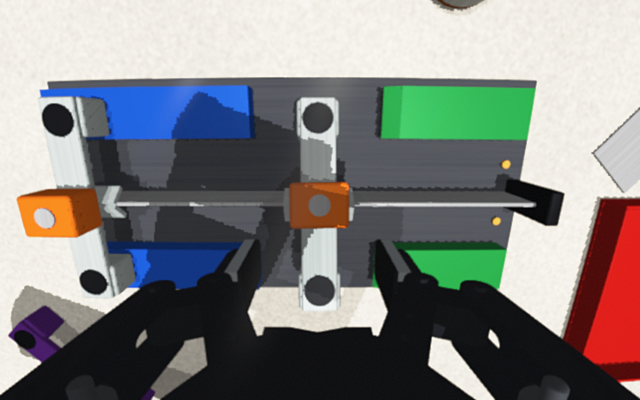

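The first rotor has tipped: its stud moved from row 218 to 205 between the end dots, so the hub leans toward +x and the +x end is down. It is the off-centre one, so I grasp it with the tool tilted to match.

apply_moves(targets=[[[8,2,10,0,-7,0,-0.4],[16,2,40,0,-14,0,-0.4],[16,2,40,0,-14,0,-0.4],[10,2,64,0,-14,0,-0.4],[4,2,87,0,-14,0,-0.4],[4,2,87,0,-14,0,-0.4]]])

```text
time_s: 7.8
ee_pos: [0.5526, 0.02, 0.0736]
eef_rot: [[0.952, 0.193, -0.238], [0.187, -0.981, -0.046], [-0.242, -0.001, -0.97]]
force: [0.4, -0.6, 0.2]
grip_width: 0.0595
finger_force: 0.0
```

apply_moves(targets=[[[0,0,0,0,0,0,0.2],[0,0,0,0,0,0,0.5],[0,0,0,0,0,0,1],[0,0,0,0,0,0,1],[0,0,0,0,0,0,1],[0,0,0,0,0,0,1]]], force=50)

```text
time_s: 8.55
ee_pos: [0.5543, 0.02, 0.0752]
eef_rot: [[0.953, 0.193, -0.234], [0.187, -0.981, -0.047], [-0.239, 0.001, -0.971]]
force: [-0.4, 0.7, 7.9]
grip_width: 0.043
finger_force: 52.4
```

apply_moves(targets=[[[-4,0,-15,0,0,0,1],[-10,0,-40,0,0,0,1],[-17,0,-70,0,0,0,1],[-24,0,-97,0,7,0,1],[-29,0,-117,0,14,0,1],[-29,0,-117,0,14,0,1]]])

```text
time_s: 9.3
ee_pos: [0.5532, 0.0198, 0.1965]
eef_rot: [[0.981, 0.192, 0.003], [0.192, -0.981, -0.001], [0.003, 0.001, -1.0]]
force: [-0.5, 0.1, -3.8]
grip_width: 0.0433
finger_force: 51.6
```

```bash
python3 e.py w5.png; python3 - <<'E'
from h import *
a=shot('side','x.png')
for n in ['rotor_1_mid']:
    for m in masks_of('wrist',n): 
        ys,xs=np.nonzero(m['region']); print(n,m['score'],xs.min(),xs.max(),ys.min(),ys.max())
E
```

```text
9.3 [0.55316464 0.01983256 0.19646237] [[0.981, 0.192, 0.003], [0.192, -0.981, -0.001], [0.003, 0.001, -1.0]] 0.04333207242559873 [-0.53471964  0.12199146 -3.78595313]
[436, 0, 48, 12, 394] [[0.7236, -0.0366], [0.7315, -0.0717], [0.7159, -0.0388], [0.7238, -0.0742]]
[56, 185, 70, 41, 2222] [[0.5281, 0.2444], [0.54, 0.1823], [0.4894, 0.2462], [0.5024, 0.1816]]
[269, 222, 98, 85, 6751] [[0.5308, 0.057], [0.5472, -0.0266], [0.4463, 0.0445], [0.4642, -0.047]]
tool pt proj [315.21133695 258.0324385 ]
rotor_1_mid 0.71 265 369 74 331
rotor_1_mid 0.61 34 86 293 347
```

View pics/w5.png

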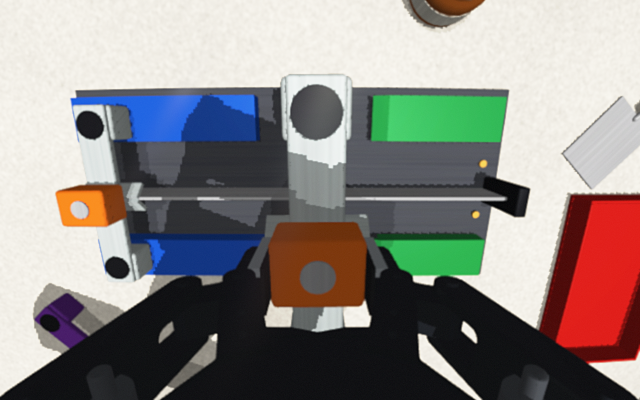

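The rotor is lifted, with its stud at (318,277) and the far end dot at (317,110). I compute the residual tilt from these.

```bash
cat > g.py <<'E'
from h import *
from scipy.optimize import least_squares
w=calibration('wrist'); o=get_obs(); T=np.array(o['ee_pos']);E=np.array(o['eef_rot'])
# calibrate dot height/offset using level view w2: rotor1 centre .531,.118,.064
def pts(x,z,th,h,d): # in tool frame: X along tool x, up=-z
    c,s=np.cos(th),np.sin(th)
    return [T+E@np.array([x+a*c+b*s,0,-(z-a*s+b*c)]) for a,b in ((0,.033),(d,h))]
obs=np.array([[318,277],[317,110]])
for h in (.002,.006):
  for d in (.070,.074):
    f=lambda p:[(proj(w,P)[1]-q[1]) for P,q in zip(pts(p[0],p[1],p[2],h,d),obs)]+[(p[1]+.006)*1000]
    r=least_squares(f,[0,-.006,0],x_scale=[.01,.01,.1]); print(h,d,r.x[:2].round(4),np.degrees(r.x[2]).round(1),r.cost)
# direction-only check on level view
E
python3 g.py
```

```text
0.002 0.07 [ 0.0033 -0.006 ] 2.0 7.371116298385134e-27
0.002 0.074 [ 0.    -0.006] 7.4 5.503093674821778e-26
0.006 0.07 [ 0.003 -0.006] 2.6 3.2311742677852644e-27
0.006 0.074 [-0.0005 -0.006 ] 8.4 8.17890986533145e-27
```

```bash
cat >> g.py <<'E'
print('---')
T2=np.array([.53093,.1135,.15923]);E2=np.array([[0.981,0.192,-0.001],[0.192,-0.981,0],[-0.001,0,-1.0]])
T4=np.array([.54923,.02117,.16035]);E4=np.array([[0.981,0.193,0],[0.193,-0.981,0],[0,0,-1.0]])
R=np.array(w['R']);C=-R.T@np.array(w['t'])
def cam(Tn,En):
    Rn=R@E@En.T; Cn=Tn+En@E.T@(C-T); v=dict(w);v['R']=Rn;v['t']=-Rn@Cn; return v
def rows(Tn,En,x,zc,th,h,d,which):
    v=cam(Tn,En);c,s=np.cos(th),np.sin(th);L=[(0,.033),(d,h),(-d,h)]
    return np.array([proj(v,Tn+En@np.array([x+a*c+b*s,0,-(zc-a*s+b*c)]))[1] for a,b in [L[i] for i in which]])
def res(p):
    x2,x4,t4,x5,t5,z5,h,d=p
    return np.r_[rows(T2,E2,x2,.064-.15923,0,h,d,[0,1,2])-[218,117,285.5], rows(T4,E4,x4,.064-.16035,t4,h,d,[0,1,2])-[205,118,291],
      rows(T,E,x5,z5,t5,h,d,[0,1])-[277,110],(z5+.006)/.002]
r=least_squares(res,[0,0,.2,0,0,-.006,.004,.074],x_scale=[.01,.01,.1,.01,.1,.01,.01,.01]); p=r.x
print(p.round(4),'t4,t5 deg',np.degrees(p[[2,4]]).round(1),r.cost,res(p).round(1))
E
python3 g.py|tail -3
```

```text
0.006 0.074 [-0.0005 -0.006 ] 8.4 8.17890986533145e-27
---
[ 0.0012  0.0018  0.2615  0.002   0.074  -0.006   0.007   0.0709] t4,t5 deg [15.   4.2] 0.100253463133313 [-0.   0.2 -0.3  0.  -0.2  0.2  0.   0.   0. ]
```

apply_moves(targets=[[[-10,28,0,0,1,0,1],[-28,80,0,0,3,-0.5,1],[-46,132,0,0,3,-1,1],[-64,184,0,0,3,-1,1],[-82,236,0,0,3,-1,1],[-100,288,0,0,3,-1,1],[-118,335,20,0,3,-1,1],[-128,364,50,0,3,-1,1],[-132,376,70,0,3,-1,1],[-132,376,70,0,3,-1,1]]])

```text
time_s: 10.7
ee_pos: [0.4963, -0.3738, 0.1216]
eef_rot: [[0.977, 0.21, 0.048], [0.209, -0.978, 0.014], [0.05, -0.004, -0.999]]
force: [0.3, 0.6, -2.8]
grip_width: 0.043
finger_force: 51.9
```

```bash
python3 e.py w6.png; cp pics/x.png pics/x0.png; python3 - <<'E'
from h import *
shot('scene','s6.png'); 
im=cv2.imread('pics/s6.png')[190:340,130:340]; a=cv2.imread('pics/w6.png')
im=cv2.resize(im,(560,400),interpolation=cv2.INTER_CUBIC); cv2.imwrite('pics/j.png',cv2.resize(np.hstack([a,im]),(800,267)))
E
```

```text
10.7 [ 0.49628368 -0.37379391  0.12157364] [[0.977, 0.21, 0.048], [0.209, -0.978, 0.014], [0.05, -0.004, -0.999]] 0.042996964565156795 [ 0.31204628  0.56642521 -2.78395467]
[273, 242, 91, 63, 3123] [[0.4902, -0.3487], [0.5018, -0.4025], [0.4482, -0.3561], [0.4605, -0.413]]
[573, 285, 31, 31, 720] [[0.5012, -0.5427], [0.5052, -0.5641], [0.4799, -0.5525], [0.4839, -0.5746]]
tool pt proj [315.21897213 258.06137754]
```

View pics/j.png

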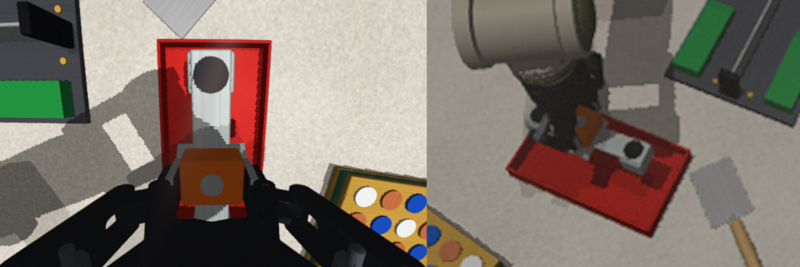

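The rotor hangs centred over the tray and aligned with it (block at (210,72), tray columns 158–270). I lower it.

apply_moves(targets=[[[0,0,25,0,0,0,1],[0,0,50,0,0,0,1],[0,0,66,0,0,0,1],[0,0,71,0,0,0,1],[0,0,74,0,0,0,1],[0,0,75,0,0,0,1],[0,0,75,0,0,0,1]]])

```text
time_s: 11.68
ee_pos: [0.5014, -0.3737, 0.0507]
eef_rot: [[0.976, 0.21, 0.054], [0.21, -0.978, 0.009], [0.054, 0.002, -0.999]]
force: [4.5, 3.7, 5.7]
grip_width: 0.0429
finger_force: 53.0
```

apply_moves(targets=[[[0,0,2,0,0,0,1],[0,0,3,0,0,0,1],[0,0,3,0,0,0,0.1],[0,0,3,0,0,0,-0.1],[0,0,3,0,0,0,-0.3],[0,0,3,0,0,0,-0.3],[0,0,-35,0,0,0,-0.3],[0,0,-85,0,0,0,-0.3],[0,0,-130,0,-3,0,-0.4],[0,0,-130,0,-3,0,-0.4]]], force=20)

```text
time_s: 12.92
ee_pos: [0.4949, -0.3759, 0.1825]
eef_rot: [[0.978, 0.21, 0.005], [0.21, -0.978, -0.006], [0.003, 0.007, -1.0]]
force: [0.5, 0.1, 0.3]
grip_width: 0.0598
finger_force: 0.0
```

```bash
python3 e.py w7.png
```

```text
12.925 [ 0.49494112 -0.37585938  0.18247685] [[0.978, 0.21, 0.005], [0.21, -0.978, -0.006], [0.003, 0.007, -1.0]] 0.059807915753456314 [0.48631031 0.05848662 0.2594579 ]
[292, 175, 37, 36, 649] [[0.5193, -0.3521], [0.5254, -0.3804], [0.4905, -0.3576], [0.4967, -0.3869]]
[518, 248, 27, 25, 500] [[0.498, -0.5534], [0.5029, -0.5774], [0.4756, -0.563], [0.4804, -0.5878]]
[609, 262, 25, 24, 426] [[0.5021, -0.6437], [0.5069, -0.6686], [0.4798, -0.656], [0.4844, -0.6817]]
[568, 287, 24, 24, 422] [[0.4714, -0.616], [0.4757, -0.6395], [0.4477, -0.6278], [0.452, -0.6521]]
[609, 322, 24, 21, 350] [[0.4436, -0.6762], [0.4479, -0.7023], [0.4209, -0.6892], [0.425, -0.7162]]
[446, 358, 25, 21, 344] [[0.3759, -0.5299], [0.3803, -0.5544], [0.3512, -0.5389], [0.3556, -0.564]]
tool pt proj [315.16662621 257.96508409]
```

View pics/w7.png

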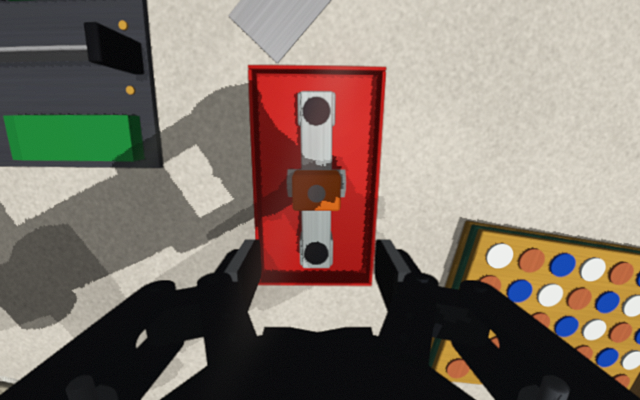

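The rotor lies flat and centred in the tray: dots at (316,110) and (316,253), stud at (317,193). Now I go to rotor 2.

apply_moves(targets=[[[12,-48,0,0,0,1,-0.4],[26,-106,0,0,0,1,-0.4],[40,-164,0,0,0,1,-0.4],[54,-222,0,0,0,1,-0.4],[68,-280,0,0,0,1,-0.4],[82,-338,0,0,0,1,-0.4],[97,-398,0,0,0,1,-0.4],[112,-460,0,0,0,1,-0.4],[127,-522,0,0,0,1,-0.4],[141,-582,10,0,0,1,-0.4]]])

```text
time_s: 14.22
ee_pos: [0.509, 0.2231, 0.1678]
eef_rot: [[0.981, 0.193, -0.001], [0.193, -0.981, -0.0], [-0.001, 0.0, -1.0]]
force: [1.0, -0.4, 0.1]
grip_width: 0.0598
finger_force: 0.0
```

apply_moves(targets=[[[0,0,10,0,0,0,-0.4],[0,0,10,0,0,0,-0.4]]])

```text
time_s: 14.48
ee_pos: [0.5087, 0.2207, 0.157]
eef_rot: [[0.981, 0.193, -0.004], [0.193, -0.981, -0.001], [-0.004, 0.001, -1.0]]
force: [-0.4, -0.6, 0.6]
grip_width: 0.0598
finger_force: 0.0
```

```bash
cat >> e.py <<'E'
# rotor hub centre (min rect) and shift in tool axes
hsv=cv2.cvtColor(a,cv2.COLOR_RGB2HSV); m=cv2.inRange(hsv,(5,150,90),(18,255,255)); n,l,s,c=cv2.connectedComponentsWithStats(m)
for i in range(1,n):
    if s[i,4]>900: P=atz(w,c[i],.092); print('hub',P.round(4),'tool shift mm',(E.T@(P-T)*1000).round(1))
for mm in masks_of('wrist','rotor_1_mid'): 
    ys,xs=np.nonzero(mm['region']); print('mask',round(mm['score'],2),xs.min(),xs.max(),ys.min(),ys.max())
E
python3 e.py w8.png
```

```text
14.475 [0.5086727  0.22065507 0.15704905] [[0.981, 0.193, -0.004], [0.193, -0.981, -0.001], [-0.004, 0.001, -1.0]] 0.05975225260793178 [-0.43088149 -0.61950829  0.56116255]
[282, 187, 62, 52, 2459] [[0.5279, 0.2485], [0.5362, 0.2059], [0.4892, 0.2422], [0.498, 0.1974]]
tool pt proj [315.19978112 257.9799686 ]
hub [0.513  0.2235 0.092 ] tool shift mm [ 5.1 -2.  65. ]
mask 0.79 184 206 338 364
```

apply_moves(targets=[[[2,-2,30,0,0,0,-0.4],[2,-2,60,0,0,0,-0.4],[2,-2,82,0,0,0,-0.4],[2,-2,82,0,0,0,-0.4]]])

```text
time_s: 15.08
ee_pos: [0.5108, 0.2222, 0.0761]
eef_rot: [[0.982, 0.191, -0.002], [0.191, -0.982, -0.001], [-0.003, 0.001, -1.0]]
force: [0.0, 0.2, 0.1]
grip_width: 0.0595
finger_force: 0.0
```

apply_moves(targets=[[[0,8,0,0,0,0,-0.4],[0,18,0,0,0,0,-0.4],[0,30,0,0,0,0,-0.4],[0,42,0,0,0,0,-0.4],[0,54,0,0,0,0,-0.4],[0,66,0,0,0,0,-0.4],[0,78,0,0,0,0,-0.4],[0,90,0,0,0,0,-0.4],[0,102,0,0,0,0,-0.4],[0,114,0,0,0,0,-0.4]]])

```text
time_s: 16.32
ee_pos: [0.5334, 0.1114, 0.0778]
eef_rot: [[0.981, 0.192, 0.001], [0.192, -0.981, 0.001], [0.002, -0.001, -1.0]]
force: [-0.7, 6.7, 3.6]
grip_width: 0.0598
finger_force: 3.4
```

apply_moves(targets=[[[0,12,0,0,0,0,-0.4],[0,24,0,0,0,0,-0.4],[0,36,0,0,0,0,-0.4],[0,48,0,0,0,0,-0.4],[0,60,0,0,0,0,-0.4],[0,72,0,0,0,0,-0.4],[0,84,0,0,0,0,-0.4],[0,94,0,0,0,0,-0.4],[0,100,0,0,0,0,-0.4],[0,100,0,0,0,0,-0.4]]])

```text
time_s: 17.58
ee_pos: [0.5525, 0.0127, 0.0776]
eef_rot: [[0.981, 0.192, 0.001], [0.192, -0.981, -0.001], [0.001, 0.001, -1.0]]
force: [0.1, 0.7, 0.4]
grip_width: 0.0599
finger_force: 0.3
```

```bash
python3 e.py w9.png
```

```text
17.575 [0.55249012 0.01268104 0.0775849 ] [[0.981, 0.192, 0.001], [0.192, -0.981, -0.001], [0.001, 0.001, -1.0]] 0.059935972221845366 [0.0531937  0.69977529 0.39569539]
[252, 225, 97, 84, 6681] [[0.5715, 0.0441], [0.5795, 0.0029], [0.5295, 0.0386], [0.5384, -0.0064]]
tool pt proj [315.23283389 258.00952245]
hub [0.5547 0.0199 0.092 ] tool shift mm [  3.6  -6.6 -14.4]
```

Rotor 2 is in mid-gap. I back off, rise and wait.

apply_moves(targets=[[[0,-4,0,0,0,0,-0.4],[0,-8,0,0,0,0,-0.4],[0,-8,0,0,0,0,-0.4],[0,-8,-40,0,0,0,-0.4],[0,-8,-82,0,0,0,-0.4],[0,-8,-82,0,0,0,-0.4],[0,-8,-82,0,0,0,-0.4],[0,-8,-82,0,0,0,-0.4],[0,-8,-82,0,0,0,-0.4],[0,-8,-82,0,0,0,-0.4]]])

```text
time_s: 18.92
ee_pos: [0.5507, 0.0215, 0.1586]
eef_rot: [[0.981, 0.193, -0.001], [0.193, -0.981, -0.0], [-0.001, 0.0, -1.0]]
force: [0.2, -0.4, -0.7]
grip_width: 0.0601
finger_force: 0.0
```

apply_moves(targets=[[[0,0,0,0,0,0,-0.4],[0,0,0,0,0,0,-0.4],[0,0,0,0,0,0,-0.4],[0,0,0,0,0,0,-0.4],[0,0,0,0,0,0,-0.4]]])

```text
time_s: 19.55
ee_pos: [0.5508, 0.0215, 0.159]
eef_rot: [[0.981, 0.193, 0.0], [0.193, -0.981, -0.0], [0.0, 0.0, -1.0]]
force: [-0.3, -0.4, 0.2]
grip_width: 0.0593
finger_force: 0.0
```

```bash
python3 e.py w10.png; python3 - <<'E'
from h import *
g=cv2.imread('pics/w10.png')
hsv=cv2.cvtColor(g,cv2.COLOR_BGR2HSV)
# grey stud in the hub, dark dots in the arm's ends
hub=cv2.inRange(hsv,(5,150,90),(18,255,255)); c=cv2.findContours(hub,cv2.RETR_EXTERNAL,2)[0]; c=max(c,key=cv2.contourArea); x,y,w_,h_=cv2.boundingRect(c); print('hub',x,y,w_,h_)
s=cv2.inRange(hsv[y+8:y+h_-4,x+8:x+w_-8],(0,0,0),(179,130,255)); yy,xx=np.nonzero(s); print('stud',xx.mean()+x+8,yy.mean()+y+8,len(xx))
for y0,y1 in ((95,145),(265,310)):
    m=cv2.inRange(g[y0:y1,x+5:x+w_-5],(0,0,0),(60,60,60)); n,l,st,ce=cv2.connectedComponentsWithStats(m)
    for i in range(1,n):
        if st[i,4]>80: print('dot',(ce[i]+[x+5,y0]).round(1),st[i,4])
E
```

```text
19.55 [0.5508221  0.02146673 0.15902442] [[0.981, 0.193, 0.0], [0.193, -0.981, -0.0], [0.0, 0.0, -1.0]] 0.05930250701443382 [-0.26630434 -0.38129421  0.21289901]
[289, 191, 60, 51, 2509] [[0.5678, 0.0442], [0.576, 0.0024], [0.5294, 0.0377], [0.538, -0.0063]]
tool pt proj [315.18152334 257.97247086]
hub [0.5531 0.0197 0.092 ] tool shift mm [ 1.9  2.1 67. ]
mask 0.95 8 153 307 399
mask 0.88 599 639 224 371
mask 0.33 438 485 0 10
hub 289 191 60 51
stud 318.5537634408602 221.58064516129033 372
dot [318.1 286.1] 508
```

It stays level: hub rows 191–242, stud at row 222 and dot at row 286 match the level view. I push on to the green shelves.

apply_moves(targets=[[[0,0,30,0,0,0,-0.4],[0,0,60,0,0,0,-0.4],[0,0,83,0,0,0,-0.4],[0,0,83,0,0,0,-0.4]]])

```text
time_s: 20.15
ee_pos: [0.5501, 0.0215, 0.0748]
eef_rot: [[0.981, 0.193, -0.003], [0.193, -0.981, 0.0], [-0.003, -0.001, -1.0]]
force: [0.5, -0.1, 0.3]
grip_width: 0.06
finger_force: 0.0
```

apply_moves(targets=[[[0,6,0,0,0,0,-0.4],[0,14,0,0,0,0,-0.4],[0,24,0,0,0,0,-0.4],[0,34,0,0,0,0,-0.4],[0,44,0,0,0,0,-0.4],[0,54,0,0,0,0,-0.4],[0,64,0,0,0,0,-0.4],[0,74,0,0,0,0,-0.4],[0,84,0,0,0,0,-0.4],[0,94,0,0,0,0,-0.4]]])

```text
time_s: 21.4
ee_pos: [0.5692, -0.0707, 0.0771]
eef_rot: [[0.981, 0.193, 0.001], [0.193, -0.981, 0.001], [0.002, -0.001, -1.0]]
force: [0.2, 7.1, 4.1]
grip_width: 0.0598
finger_force: 3.4
```

apply_moves(targets=[[[0,10,0,0,0,0,-0.4],[0,20,0,0,0,0,-0.4],[0,30,0,0,0,0,-0.4],[0,36,0,0,0,0,-0.4],[0,36,0,0,0,0,-0.4],[0,32,0,0,0,0,-0.4],[0,28,0,0,0,0,-0.4],[0,28,-40,0,0,0,-0.4],[0,28,-82,0,0,0,-0.4],[0,28,-82,0,0,0,-0.4]]])

```text
time_s: 22.65
ee_pos: [0.5755, -0.0985, 0.1612]
eef_rot: [[0.981, 0.193, 0.006], [0.193, -0.981, -0.003], [0.005, 0.004, -1.0]]
force: [-0.7, 0.2, -1.1]
grip_width: 0.06
finger_force: 0.0
```

```bash
python3 e.py w11.png; python3 - <<'E'
from h import *
g=cv2.imread('pics/w11.png'); w=calibration('wrist')
hsv=cv2.cvtColor(g,cv2.COLOR_BGR2HSV); hub=cv2.inRange(hsv,(5,150,90),(18,255,255)); n,l,s,c=cv2.connectedComponentsWithStats(hub)
for i in range(1,n):
    if s[i,4]>900:
        d=atz(w,(s[i,0]+s[i,2]/2,c[i][1]),.092)[:2]-[.5495,.0195]; print(s[i],'fixture x,y',d@[.982,.19],d@[-.19,.982])
for y0,y1 in ((95,145),(265,310)):
    m=cv2.inRange(g[y0:y1,285:355],(0,0,0),(60,60,60)); n,l,st,ce=cv2.connectedComponentsWithStats(m)
    for i in range(1,n):
        if st[i,4]>80: print('dot',(ce[i]+[285,y0]).round(1),st[i,4])
E
```

```text
22.65 [ 0.57551686 -0.09850611  0.16118085] [[0.981, 0.193, 0.006], [0.193, -0.981, -0.003], [0.005, 0.004, -1.0]] 0.05998751719083703 [-0.67966934  0.15942595 -1.0619972 ]
[289, 193, 58, 50, 2435] [[0.5909, -0.0761], [0.599, -0.117], [0.5528, -0.0826], [0.5612, -0.1255]]
[536, 298, 63, 46, 1832] [[0.5427, -0.2897], [0.5519, -0.3454], [0.4994, -0.3088], [0.5082, -0.3684]]
tool pt proj [315.23046375 257.99159462]
hub [ 0.5762 -0.0998  0.092 ] tool shift mm [ 0.   1.1 69.2]
hub [ 0.5266 -0.331   0.092 ] tool shift mm [-93.3 218.4  69.6]
mask 0.71 519 599 222 342
mask 0.64 0 16 357 392
[ 289  193   58   50 2435] fixture x,y 0.0029009200369266427 -0.12169064545904094
[ 535  298   64   46 1904] fixture x,y -0.0880111001333405 -0.3342416185785219
dot [316.9 286.6] 508
```

```bash
python3 -c "
from plant import *
print(sign_off())"
```

```text
the job is handed in; nothing more can be done
None
```

The first rotor tipped and now lies flat in the red tray; the second stayed level and rests about 122 mm past the gap's middle on the green shelves; job handed in at about 23 s, with no verdict returned.

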